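# Lower a tube rack onto the cold plate with a ratchet crank lift

## Task

The rack of tubes hangs on the crank lift above the cold plate: push the red lever down to release the ratchet, ease the crank a little in the raising direction until the pawl springs clear, then keep hold of the crank and let the tray down gently until its weight rests on the cold plate. Finally put the red lever back up so that the pawl lies in the wheel again. Do not let the tray drop or press it down hard, do not force the wheel back against the pawl, and disturb nothing else on the bench.

Things in the scene. Friction and masses are not known exactly. Their poses are not given: they have to be found in the camera images.
- lift: Crank lift, fixed: white base 150x285x12, aluminium column 240 tall, grey gear housing on the column's front. Origin on the bench at z=0; x points away from the robot at yaw 0, y to the left, z up. Reference frame for the directions given below (front = -x, right = -y).
- axle (a point): Centre of the steel ratchet wheel (tooth tips at radius 40, 15 teeth, stands upright facing the front), on the crank's axle. The axle runs along the lift's x, 150 above the bench. x axis of this point = lift's x.
- wheel (a joint): Angle of crank and wheel, rad, 0 at start, + = LOWERING: seen from the front the handle starts at the right (100 degrees clockwise from the top) and goes up over the right side towards the top. - = raising (down and round at the right), free for 0.35 rad, then the lift's upper stop.
- crank_handle (a point): Middle of the grip of the crank's black handle: freely turning bar, 18 thick, 72 long, along the lift's x towards the robot; the grip's middle is 65 in front of the wheel's middle plane and 75 from the axle line. Grasp it from above across the lift's y. The crank arm begins 40 behind this point.
- crank_grip: The black handle itself (the turning bar); its origin is at its end by the crank arm. Keep hold of it until the weight is off it, then let go.
- tray (a joint): How far the tray has come down, m (0 at start, 0.053 to 0.067 when it sits on the cold plate, whose height is set differently each time and not measured: feel for it). Moves 0.040 m per rad of the wheel. Tray, rack and tubes weigh 0.8 to 1.1 kg, so the handle carries 4 to 6 N as long as the pawl is out and the tray is off the plate.
- tray_middle (a point): Middle of the tray's inner floor (tray 90x130, rim 14 high) on the lift's right side; the teal rack stands in it.
- contact_plate: Copper plate 80x118x4 under the tray; it is what comes to rest flat on the ribbed aluminium cold plate on the base. About 8 to 10 N of weight rests there at the end; the plates shall not be pressed together with more than 30 N.
- lever (a joint): Angle of the red release lever, rad: 0 = up (pawl engaged), 0.6 = fully down (release). It stays where it is put; about 2 to 4 N at the knob moves it.
- lever_knob (a point): Middle of the red knob at the lever's end: bar 18 thick, 40 long, along the lift's x towards the robot. It swings about the pin at the lever's other end, 76 to the right of the knob and 24 lower when up (80 between them); fully down it is 48 lower than up. Push it down with the fingertips or pinch it from above across the lift's y.
- pawl: Dark steel pawl on the lever's pin, pressed by a spring towards where the lever stands. Under load its nose is trapped behind a tooth, so lever down alone does not free it: the wheel must first go about 0.06 rad in the raising direction, carrying the load, then it springs out by itself. Not to be loaded above 28 N (about 10 N is normal).
- pawl_nose (a point): Tip of the pawl: 35 from the axle when in the teeth, up to 44 on a tooth's tip, about 51 when it has sprung clear.
- rack_mid (a point): Centre of the teal tube rack (62x98x102) standing in the tray; z up.
- tube_a_mid (a point): Centre of a capped tube (109 tall) standing in the rack; z up.
- tube_b_mid (a point): Centre of a capped tube (109 tall) standing in the rack; z up.
- tube_c_mid (a point): Centre of a capped tube (109 tall) standing in the rack; z up.
- strip_rack: Bystander: clear strip rack with red ends, 66x223x63.
- tipbox_blue: Bystander: blue tip box, 101x137x104.
- tipbox_red: Bystander: red tip box, 101x137x72.
- sample_box: Bystander: white sample box, 162x112x53.
- rack_96_green: Bystander: flat green tube rack, 114x225x28.

How it is judged:
On the way, in this order (a step that is already met when the one before it is completed fails the run):
1. the pawl has sprung clear of the wheel while the tray is still up (distance between pawl_nose and axle above 0.046 m and value of joint tray below 0.012 m), for 0.1 s.
2. the tray has come down and bears on the cold plate with more than 5 N while the crank handle is still held, the pawl still clear (contact force between contact_plate and anything else above 5 N and contact force between crank_grip and anything else above 0.5 N and value of joint tray above 0.045 m and distance between pawl_nose and axle above 0.046 m), for 0.2 s.
At the end, for the whole second after the job is handed in: The tray has come down at least 45 mm and its contact plate bears on the cold plate with more than 3 N, at rest; the red lever is up (below 0.12 rad) with the pawl nose back in the wheel (under 44.5 mm from the axle); rack and tubes stand in the tray (contact force between contact_plate and anything else above 3 N and value of joint tray above 0.045 m and value of joint lever below 0.12 rad and distance between pawl_nose and axle below 0.0445 m and velocity of joint wheel below 0.05 rad/s and velocity of joint tray below 0.01 m/s and not (horizontal distance between rack_mid and tray_middle above 0.03 m or angle between rack_mid's own z axis and vertical above 0.2 rad or angle between any of tube_a_mid, tube_b_mid, tube_c_mid's own z axis and vertical above 0.5 rad)); the robot touches nothing.
It fails at once if the pawl is loaded above 28 N (the wheel forced back against it, or the pawl hit) (contact force between pawl and anything else above 28 N).
It fails at once if the tray comes down faster than 0.10 m/s (dropped) (velocity of joint tray above 0.1 m/s).
It fails at once if the tray is pressed onto the cold plate with more than 30 N (contact force between contact_plate and anything else above 30 N).
It fails at once if rack or tubes tip over or leave the tray (rack 30 mm off the tray's middle or tilted 0.2 rad, a tube tilted 0.5 rad) (horizontal distance between rack_mid and tray_middle above 0.03 m or angle between rack_mid's own z axis and vertical above 0.2 rad or angle between any of tube_a_mid, tube_b_mid, tube_c_mid's own z axis and vertical above 0.5 rad).
It fails at once if a bystander is moved by more than 20 mm (distance of any of strip_rack, tipbox_blue, tipbox_red, sample_box, rack_96_green from where it was at the start of the episode above 0.02 m).
It also fails if it takes over 72 s, if anything falls off the work surface, if the arm or the gripper's body presses on something with over 40 N, if the wrist force passes 120 N, or if a joint passes its speed limit or range.

## Robot

A 6-joint arm with a two-finger parallel gripper is mounted at the origin on a cart in front of the work surface, level with it; the furniture and walls round the work are solid. World frame = base frame: x ahead of the robot, y to its left, z up, the work surface at z = 0. Lengths are in m, angles in rad, forces in N, time in s.
With the tool pointing down it reaches from about 0.325 to 0.9 m from the base axis. Payload 6.1 kg.
Tool frame: the origin (TCP) lies at the very end of the fingers, on their centre line; the grasp point (between the pads) lies 19 mm behind it (ctrl.pinch_z is the distance from the TCP to the grasp point, in m); z points along the fingers, y is the line along which they close (so a half turn about z gives the same grasp; the last joint's range is limited). The gripper opens to 87 mm and grips with 3 to 60 N. Pads are 19 mm wide; open, the fingers measure 117 mm over their backs; the gripper's body (75 mm by 190 mm) begins 51 mm behind the grasp point.
Start: joints at [1.156, 0.22, 1.526, -0, 1.395, -0.126], TCP at [0.178, 0.599, 0.223] pointing down, gripper open.
Joint ranges: [-2.98, 2.98], [-0.91, 2.08], [0.09, 2.57], [-1.24, 4.39], [0.2, 2.65], [-2.68, 2.68]. Speed limits (rad/s): [2.57, 2.57, 3.01, 3.14, 3.14, 3.14].

## Interface

Orientations are given as a rotation vector (axis times angle).
In Python, from plant import ctrl, eyes gives the robot as it stands. Calls block until the motion is done:
- ctrl.reach(position, orientation): joint-space move of the TCP to a pose.
- ctrl.move_straight(position, velocity=0.15, attitude=None, f_stop=None): straight line of the TCP; attitude=None keeps the orientation; velocity is the mean speed in m/s. With f_stop (N) it stops when the force on the tool has changed by that much, and returns True; else False.
- ctrl.goto_joints(angles): joint-space move.
- ctrl.command_gripper(opening, grasp_force=None): finger opening in m; grasp_force is the grip in N (None keeps the last); returns when the fingers have stopped.
- ctrl.pause(seconds).
- ctrl.inverse_kinematics(position, orientation): joint angles nearest the present ones, or None.
- ctrl.observe(): the state.
- eyes.get_image(name): name is "scene" or "top"; returns a dict with "frame" (384x512x3 uint8, blue, green, red), "z_map" (384x512 float32, m along the optical axis (not along the pixel's ray), 0 where there is no reading), "K" (3x3 intrinsics, pixels), "R" (3x3) and "t" (3): a world point X has camera coordinates R X + t. Camera axes: x right, y down, z forward; pixel columns grow to the right and rows downward; lengths in m; the calibration is good to about 2 mm. A picture is of the moment at which its call begins.
A pose or a line that the arm cannot do raises ctrl.Unreachable and nothing moves.
- ctrl.finish_job(): hands the job in; it is judged then, once.
Trained networks look in a picture, given as the dict that the camera call returned (one of the last four; its "shot" number tells which), for a name from the list of things; names that differ only in an ending like _2 or _b are one class to them, and where a whole thing is asked for, a point or a joint stands for the part that bears it (a point fixed in the world has none). Each returns a list of dicts, best first, with "confidence" (0 to 1); they miss things now and then, are a little off and sometimes report something else, mostly with a low value. They report only what shows in the picture. A call takes as long as a camera call.
- eyes.regions_of(picture, query): "pixels" (384x512 bool, what is visible of it) and "bbox" ([left, top, width, height] in pixels, round what is visible of it).
- eyes.landmark_of(picture, query): "position" ([column, row] in pixels: a listed point, or the origin of a listed thing).
The state is a dict: "time": time; "q": joint angles; "qvel": joint speeds; "effort": joint torques, N m; "ee_pos": TCP position; "eef_rot": TCP orientation; "wrist_force": force on the tool from outside, world axes, zero at the start; "wrist_torque": the same for the moment, N m; "gripper_width": finger opening in m; "grasp_force": force on a finger pad.
Only numpy, scipy, OpenCV 4.12 (cv2) and the standard library are available. Lean on these libraries where they do the work, as an engineer would, in place of code of your own. Each camera call takes 0.05 s, during which the arm holds its last target. There are 200 camera calls.

## Working session

There is one attempt and no reset: what is moved stays moved. The work goes in short steps, each a Python script; the robot and the scene stay as the last script left them, time stands still between calls to the robot, and variables do not carry over. Pictures are saved under pics/ and viewed, at most 10 in all, crops included, and the job is handed in when it is done.

```bash
mkdir -p pics; ls; cat > h.py <<'E'
import numpy as np, cv2
from plant import ctrl, eyes
def world(p,uv,z=None):
    u,v=uv; zm=p["z_map"]; 
    if z is None:
        w=zm[int(v)-2:int(v)+3,int(u)-2:int(u)+3]; w=w[w>0]; z=np.median(w) if len(w) else np.nan
    c=np.linalg.inv(p["K"])@np.array([u,v,1])*z
    return p["R"].T@(c-p["t"])
E
python3 - <<'E'
from h import *
print(ctrl.observe())
for n in ("scene","top"):
    p=eyes.get_image(n); cv2.imwrite(f"pics/{n}0.png",p["frame"])
    print(n,"cam at",-p["R"].T@p["t"])
    for q in ["lift","axle","crank_handle","lever_knob","tray_middle","pawl_nose","rack_mid","crank_grip","strip_rack","tipbox_blue","tipbox_red","sample_box","rack_96_green"]:
        for d in eyes.landmark_of(p,q)[:1]:
            print(q,np.round(d["position"],1),round(d["confidence"],2),np.round(world(p,d["position"]),3))
E
```

```text
pics
{'time': 0.0, 'q': array([ 1.15589948e+00,  2.21237653e-01,  1.52761488e+00,  1.16676838e-05,
        1.39464110e+00, -1.26090728e-01]), 'qvel': array([-0.00143492, -0.00114215,  0.00013583, -0.00102119,  0.00204712,
        0.00014621]), 'effort': array([-6.71365178e-04, -4.94608855e+01, -3.87371492e+01,  6.98213372e-02,
        5.73361886e-02, -1.83404295e-04]), 'ee_pos': array([0.17775398, 0.5985601 , 0.22142809]), 'eef_rot': array([-4.52008921e-01, -3.10837952e+00,  2.87217612e-03]), 'wrist_force': array([-0.61778497,  0.08900381, -0.14022415]), 'wrist_torque': array([ 0.00369543, -0.01112166,  0.00609233]), 'grasp_force': 0.0, 'gripper_width': 0.08723760834614373}
scene cam at [-0.14667747 -0.7240408   1.14514822]
lift [286.8 223.5] 0.88 [ 0.54  -0.063  0.01 ]
axle [277.5 198.4] 0.82 [ 0.506 -0.034  0.158]
crank_handle [280.4 217.5] 0.44 [ 0.459 -0.105  0.144]
lever_knob [246.6 175.6] 0.66 [0.464 0.104 0.202]
tray_middle [327.8 327.7] 0.71 [ 0.341 -0.476  0.026]
pawl_nose [274.9 190. ] 0.36 [ 0.512 -0.011  0.182]
rack_mid [318.3 211.7] 0.93 [ 0.583 -0.178  0.153]
crank_grip
[... 264 characters left out ...]
.4 175.4] 0.74 [0.463 0.111 0.199]
top cam at [-0.20805978  0.2184634   1.96111173]
lift [276.8 189.9] 0.68 [ 0.491 -0.061  0.148]
axle [268.4 183.8] 0.94 [ 0.516 -0.028  0.181]
crank_handle [286.8 194.6] 0.53 [ 0.459 -0.098  0.143]
lever_knob [239.3 198.5] 0.58 [0.476 0.116 0.197]
tray_middle [289.2 169.4] 0.75 [ 0.554 -0.135  0.193]
pawl_nose [263.5 184.2] 0.56 [ 0.516 -0.005  0.19 ]
rack_mid [293.2 162.2] 0.77 [ 0.581 -0.162  0.198]
crank_grip [289.  188.2] 0.41 [ 0.535 -0.141  0.013]
strip_rack [354.2 180.1] 0.6 [ 0.48  -0.449  0.046]
tipbox_red [182.9 223.7] 0.79 [0.478 0.389 0.062]
sample_box [139.5 222. ] 0.91 [0.542 0.581 0.055]
rack_96_green [366.3 204.6] 0.75 [ 0.352 -0.468  0.024]
```

```bash
python3 - <<'E'
import cv2
a=cv2.imread("pics/scene0.png")[110:290,190:390]; cv2.imwrite("pics/s1.png",cv2.resize(a,None,fx=3.3,fy=3.3,interpolation=cv2.INTER_CUBIC))
a=cv2.imread("pics/top0.png")[120:240,200:340]; cv2.imwrite("pics/t1.png",cv2.resize(a,None,fx=5,fy=5,interpolation=cv2.INTER_CUBIC))
E
```

```text
(no output)
```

View pics/s1.png

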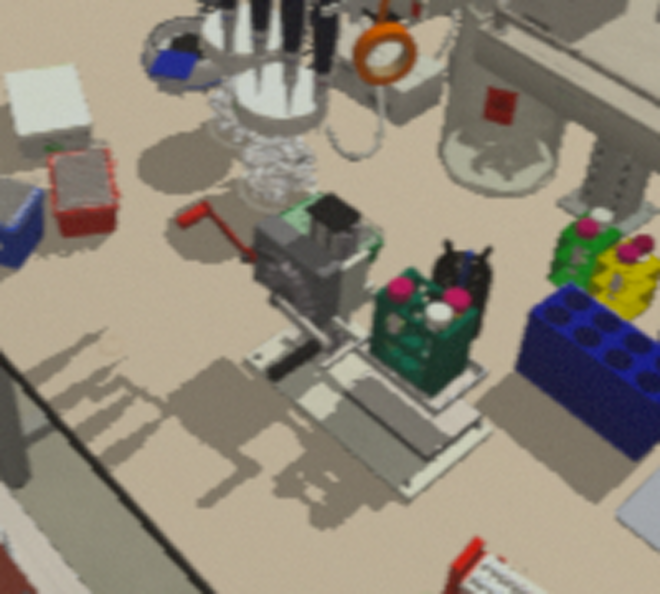

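View pics/t1.png

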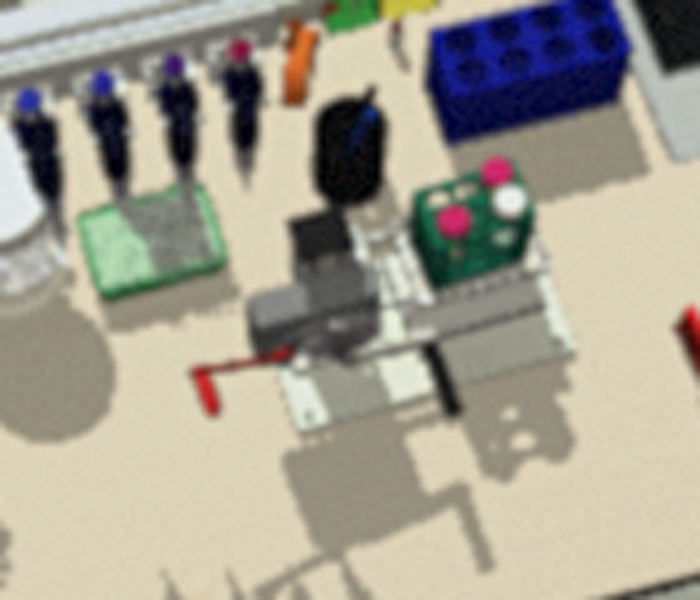

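View pics/scene0.png

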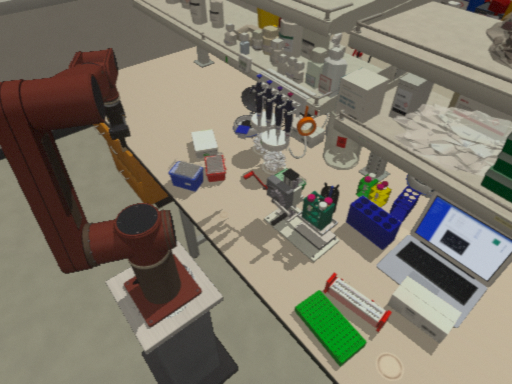

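The scene crop shows the red knob at about scene px (247,175) and the black handle at about (282,217). In the top view the knob is near (241,198) and the handle near (288,195), with the lift yawed roughly 15-20°. Next I'll fit the bars in 3D from their colour and depth.

```bash
python3 - <<'E'
from h import *
def cloud(p,m):
    v,u=np.nonzero(m&(p["z_map"]>0)); z=p["z_map"][v,u]
    c=np.linalg.inv(p["K"])@np.vstack([u*z,v*z,z]); return (p["R"].T@(c-p["t"][:,None])).T
for n in ("scene","top"):
    p=eyes.get_image(n); f=p["frame"].astype(int)
    allm=np.ones(f.shape[:2],bool); v,u=np.mgrid[:384,:512]
    P=np.full(f.shape,np.nan); ok=p["z_map"]>0; P[ok]=cloud(p,allm)
    def rep(name,m,lo,hi):
        m=m&ok&np.all(P>lo,-1)&np.all(P<hi,-1)
        X=P[m]
        if len(X)<4: print(n,name,len(X)); return
        zt=np.percentile(X[:,2],90); c=np.median(X,0); w,V=np.linalg.eigh(np.cov((X[:,:2]).T)); d=V[:,1]*np.sign(V[0,1])
        s=(X[:,:2]-X[:,:2].mean(0))@d
        print(n,name,len(X),"med",c.round(3),"z90",zt.round(3),"yaw",np.degrees(np.arctan2(d[1],d[0])).round(1),"len",np.ptp(s).round(3),"mid",(X[:,:2].mean(0)+d*(s.max()+s.min())/2).round(3))
    rep("handle",f.max(-1)<80,[.38,-.2,.12],[.52,-.04,.165])
    red=(f[...,2]>100)&(f[...,1]<70)&(f[...,0]<70)
    rep("knob",red,[.40,.08,.15],[.56,.2,.24]); rep("lever",red,[.40,-.05,.12],[.6,.2,.25])
    # white base + housing
    rep("base",(f.min(-1)>150),[.35,-.35,.003],[.75,.1,.03])
    for q in ["lever_knob","crank_handle","crank_grip","lever","contact_plate","lift","wheel"]:
        for d in eyes.regions_of(p,q)[:1]:
            X=P[d["pixels"]&ok]; print(n,q,round(d["confidence"],2),d["bbox"],np.nanmedian(X,0).round(3),np.nanmin(X,0).round(3),np.nanmax(X,0).round(3))
E
```

```text
scene handle 103 med [ 0.461 -0.105  0.146] z90 0.156 yaw 34.1 len 0.116 mid [ 0.473 -0.089]
scene knob 45 med [0.476 0.103 0.202] z90 0.205 yaw -12.1 len 0.051 mid [0.477 0.102]
scene lever 56 med [0.481 0.102 0.201] z90 0.205 yaw -60.7 len 0.088 mid [0.489 0.078]
scene base 404 med [ 0.555 -0.101  0.012] z90 0.021 yaw -82.0 len 0.454 mid [ 0.552 -0.121]
scene lever_knob 0.56 [246.6, 172.7, 31.4, 15.9] [0.496 0.091 0.192] [ 0.453 -0.013 -0.002] [0.639 0.273 0.21 ]
scene crank_handle 0.57 [294.0, 287.6, 70.0, 80.0] [ 0.349 -0.482  0.027] [ 0.292 -0.584 -0.005] [ 0.429 -0.347  0.035]
scene crank_grip 0.5 [274.2, 210.8, 12.8, 16.4] [ 0.456 -0.107  0.146] [ 0.419 -0.114  0.019] [ 0.556 -0.014  0.152]
scene lever 0.46 [243.4, 169.5, 32.6, 17.4] [0.498 0.095 0.188] [ 0.453 -0.013 -0.004] [0.646 0.298 0.21 ]
scene contact_plate 0.26 [243.7, 172.7, 38.4, 18.1] [0.497 0.077 0.19 ] [ 0.453 -0.014 -0.001] [0.627 0.261 0.21 ]
scene lift 0.92 [247.8, 167.5, 92.6, 91.9] [ 0.535 -0.065  0.108] [ 0.418 -0.262 -0.006] [0.8   0.194 0.246]
scene wheel 0.67 [273.6, 190.3, 14.4, 32.4] [ 0.497 -0.054  0.
[... 356 characters left out ...]
yaw 76.5 len 0.488 mid [ 0.508 -0.135]
top lever_knob 0.41 [236.6, 184.2, 27.0, 20.6] [0.497 0.067 0.191] [ 0.455 -0.007  0.005] [0.565 0.117 0.212]
top crank_handle 0.59 [284.7, 190.4, 6.5, 11.7] [ 0.46  -0.101  0.145] [ 0.417 -0.139 -0.007] [ 0.529 -0.091  0.161]
top crank_grip 0.39 [284.1, 189.4, 8.7, 14.6] [ 0.454 -0.099  0.146] [ 0.418 -0.109  0.135] [ 0.486 -0.091  0.161]
top lever 0.68 [235.0, 184.2, 30.3, 19.1] [0.496 0.076 0.193] [ 0.454 -0.007  0.005] [0.565 0.118 0.212]
top lift 0.56 [238.0, 158.1, 75.5, 51.5] [ 0.525 -0.045  0.117] [ 0.418 -0.257 -0.008] [0.692 0.117 0.252]
top wheel 0.77 [258.5, 179.5, 33.8, 25.8] [ 0.501 -0.054  0.15 ] [ 0.418 -0.132  0.001] [0.572 0.013 0.197]
```

```bash
python3 - <<'E'
from h import *
from scipy.optimize import least_squares
A=[];B=[];
for n in ("scene","top"):
    p=eyes.get_image(n); f=p["frame"].astype(int); v,u=np.mgrid[:384,:512]; z=p["z_map"]
    P=((np.linalg.inv(p["K"])@np.stack([u*z,v*z,z]).reshape(3,-1)-p["t"][:,None]).T@p["R"]).reshape(384,512,3)
    box=lambda lo,hi:(z>0)&np.all(P>lo,-1)&np.all(P<hi,-1)
    def line(name,m):
        X=P[m]; vx,vy,x0,y0=cv2.fitLine(X[:,:2].astype(np.float32),cv2.DIST_HUBER,0,.005,.005).ravel()
        s=(X[:,:2]-[x0,y0])@[vx,vy]; print(n,name,len(X),"yaw",np.degrees(np.arctan(vy/vx)).round(1),"mean",X.mean(0).round(4),"ends",(np.array([x0,y0])+np.outer(np.percentile(s,[2,98]),[vx,vy])).round(3).tolist())
    line("handle",(f.max(-1)<80)&box([.38,-.13,.125],[.485,-.07,.165]))
    red=(f[...,2]>90)&(f[...,1]<80)&(f[...,0]<80)
    line("leverbar",red&box([.47,-.03,.15],[.6,.09,.22])); line("knobfull",red&box([.40,.09,.17],[.56,.14,.24]))
    m=box([.38,-.33,.006],[.75,.12,.018])&(f.min(-1)>110); r=cv2.minAreaRect(P[m][:,:2].astype(np.float32)*1000); print(n,"base",m.sum(),np.round(r[0],1),np.round(r[1],1),round(r[2],1))
    for nm,zz in(("housingtop",(.17,.30)),): 
        m=box([.45,-.12,zz[0]],[.7,.04,zz[1]])&~red; X=P[m]; print(nm,X.min(0).round(3),X.max(0).round(3))
E
```

```text
scene handle 80 yaw -0.8 mean [ 0.45   -0.1062  0.145 ] ends [[0.418, -0.107], [0.483, -0.108]]
scene leverbar 29 yaw -86.8 mean [0.497  0.0562 0.1836] ends [[0.495, 0.086], [0.498, 0.024]]
scene knobfull 50 yaw -4.6 mean [0.4759 0.1024 0.2005] ends [[0.454, 0.103], [0.497, 0.1]]
scene base 646 [600.1 -92.8] [276.  383.3] 4.1
housingtop [ 0.489 -0.119  0.17 ] [0.601 0.04  0.245]
top handle 42 yaw 1.9 mean [ 0.451  -0.1016  0.1484] ends [[0.418, -0.103], [0.484, -0.101]]
top leverbar 12 yaw -85.9 mean [0.5011 0.0396 0.1793] ends [[0.499, 0.056], [0.501, 0.029]]
top knobfull 21 yaw 0.5 mean [0.475  0.1085 0.206 ] ends [[0.456, 0.108], [0.495, 0.109]]
top base 1036 [ 563.5 -105.5] [446.5 367.4] 89.4
housingtop [ 0.491 -0.12   0.17 ] [0.615 0.04  0.251]
```

```bash
python3 - <<'E'
from h import *
def onplane(p,uv,h):
    d=p["R"].T@np.linalg.inv(p["K"])@np.array([*uv,1.]); o=-p["R"].T@p["t"]; return (o+d*(h-o[2])/d[2])[:2]
p=eyes.get_image("scene"); L,F,Rr=[onplane(p,np.array(c)/3.3+[190,110],.012) for c in ((245,358),(410,498),(490,432))]
print(L,F,Rr,"len",np.linalg.norm(L-F),np.linalg.norm(F-Rr),"yaw front",np.degrees(np.arctan2(*(L-F)[::-1]))-90,"side",np.degrees(np.arctan2(*(Rr-F)[::-1])))
p=eyes.get_image("top"); L,F=[onplane(p,np.array(c)/5+[200,120],.012) for c in ((302,432),(576,352))]
print(L,F,np.linalg.norm(L-F),np.degrees(np.arctan2(*(L-F)[::-1]))-90)
E
```

```text
[0.48338594 0.01538768] [ 0.49617979 -0.26390838] [ 0.63727804 -0.25816773] len 0.27958892847078887 0.14121498151398312 yaw front 2.622740712045797 side 2.3298195453158566
[0.48199658 0.01787967] [ 0.49075369 -0.26011064] 0.27812820674278443 1.8043066309899416
```

```bash
cat >> h.py <<'E'
from scipy.spatial.transform import Rotation as Ro
YAW=np.radians(2.3); LX=np.array([np.cos(YAW),np.sin(YAW),0]); LY=np.array([-np.sin(YAW),np.cos(YAW),0]); LZ=np.array([0,0,1.])
def ori(s): y=s*LY; z=-LZ; return Ro.from_matrix(np.column_stack([np.cross(y,z),y,z])).as_rotvec()
KNOB=np.array([.475,.1055,.195]); HAND=np.array([.453,-.104,.137])
def st(tag=""):
    o=ctrl.observe(); print(tag,"t",round(o["time"],2),"ee",o["ee_pos"].round(4),"f",o["wrist_force"].round(1),"g",round(o["gripper_width"],4),round(o["grasp_force"],1)); return o
E
python3 - <<'E'
from h import *
for s in (1,-1): print(s,ctrl.inverse_kinematics(KNOB+[0,0,.06],ori(s)),ctrl.inverse_kinematics(HAND-[0,0,.019],ori(s)))
s=min((1,-1),key=lambda s:abs(ctrl.inverse_kinematics(KNOB+[0,0,.06],ori(s))[5]))
print("use",s); open("h.py","a").write(f"S={s}\nORI=ori(S)\n")
ctrl.command_gripper(0.0,20)
ctrl.reach(KNOB+[0,0,.06],ori(s)); st("above")
print(ctrl.move_straight(KNOB+[0,0,.02],velocity=.08,f_stop=10)); st()
print(ctrl.move_straight(KNOB+[0,0,-.043],velocity=.04,f_stop=9)); st("down")
ctrl.move_straight(KNOB+[0,0,.06],velocity=.12); st()
p=eyes.get_image("scene"); cv2.imwrite("pics/s2.png",cv2.resize(p["frame"][110:290,190:390],None,fx=3.3,fy=3.3,interpolation=cv2.INTER_CUBIC))
for d in eyes.landmark_of(p,"lever_knob")[:1]: print(d,world(p,d["position"]))
E
```

```text
1 [ 0.05630931 -0.13774015  1.8351463   0.          1.4441865  -1.55462959] [-3.95597085e-01 -6.35837709e-02  2.03367418e+00 -4.44089210e-16
  1.17150224e+00 -2.00653598e+00]
-1 [ 5.63093055e-02 -1.37740149e-01  1.83514630e+00 -4.44089210e-16
  1.44418650e+00  1.58696306e+00] [-3.95597085e-01 -6.35837709e-02  2.03367418e+00 -4.44089210e-16
  1.17150224e+00  1.13505667e+00]
use 1
above t 6.0 ee [0.4749 0.1061 0.255 ] f [ 0.  -0.3  0.1] g 0.0007 0.0
False
 t 6.65 ee [0.4749 0.1055 0.2148] f [-0.5  0.1 -0.1] g 0.0002 0.0
True
down t 7.94 ee [0.4751 0.1048 0.1582] f [-1.6 -0.7  5.8] g 0.0003 3.1
 t 8.9 ee [0.4744 0.1054 0.2539] f [-0.6 -0.5 -1. ] g -0.0001 0.0
{'position': [278.3, 200.1], 'confidence': 0.53} [ 0.50446621 -0.04082946  0.15542922]
```

View pics/s2.png

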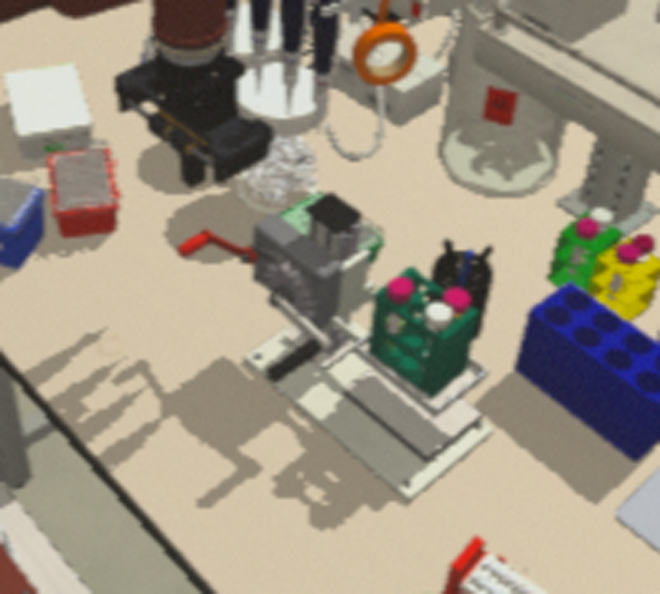

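The picture shows the lever lowered: the knob is now at crop (195,243), and the crank and tray haven't moved. Next is grasping the handle.

```bash
python3 - <<'E'
from h import *
ctrl.command_gripper(0.055,15)
G=HAND-[0,0,.019]
ctrl.move_straight(HAND+[0,0,.09],velocity=.2,attitude=ORI)
print(ctrl.move_straight(G,velocity=.08,f_stop=8)); st("at")
p=eyes.get_image("scene"); cv2.imwrite("pics/s3.png",cv2.resize(p["frame"][150:250,230:350],None,fx=5,fy=5,interpolation=cv2.INTER_CUBIC))
ctrl.command_gripper(0.0,15); st("grip15"); ctrl.pause(.2); st()
E
```

```text
False
at t 12.84 ee [ 0.4535 -0.1042  0.1186] f [0.5 1.  1.4] g 0.0553 0.0
grip15 t 13.62 ee [ 0.4529 -0.1027  0.1177] f [ 0.1  5.2 -0.5] g 0.0173 14.9
 t 13.82 ee [ 0.4529 -0.1028  0.1177] f [0.3 5.2 0.3] g 0.0172 14.9
```

View pics/s3.png

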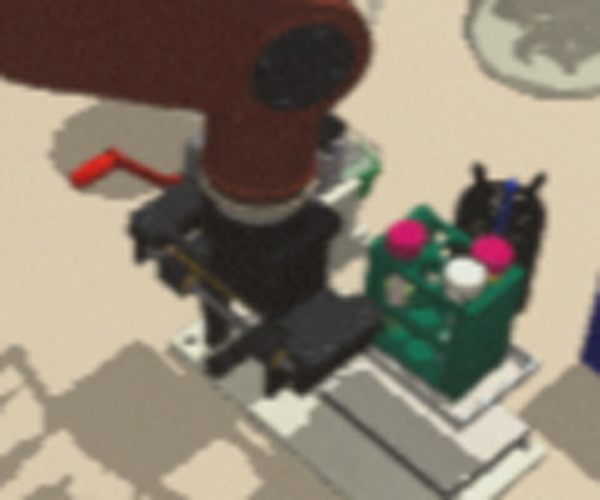

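The handle is held at a width of 17 mm, and the camera view shows the fingers straddling it. I'll take out the sideways offset, grip firmly and ease in the raising direction.

```bash
cat >> h.py <<'E'
import json
def pos(C,th): ph=np.radians(100)-th; return C+.075*(-np.sin(ph)*LY+np.cos(ph)*LZ)
def tan(th): ph=np.radians(100)-th; return np.cos(ph)*LY+np.sin(ph)*LZ
def rad(th): ph=np.radians(100)-th; return -np.sin(ph)*LY+np.cos(ph)*LZ
def theta(C,e): d=e-C; return np.radians(100)-np.arctan2(-d@LY,d[2])
def go(C,th,v=.03):
    ctrl.move_straight(pos(C,th),velocity=v,attitude=ORI); o=ctrl.observe(); a=theta(C,o["ee_pos"]); f=o["wrist_force"]
    return o["time"],a,f@tan(a),f@rad(a),f@LX
E
python3 - <<'E'
from h import *
e=ctrl.observe()["ee_pos"]; e=e+[0,.0002,0]
ctrl.move_straight(e,velocity=.02); st("null"); ctrl.command_gripper(0.0,30); o=st("grip30")
C=o["ee_pos"]-.075*rad(0); json.dump(list(C),open("C.json","w")); print(C)
for th in np.arange(-.02,-.161,-.02): print(np.round([th,*go(C,th)],3))
ctrl.pause(.3); print(np.round(go(C,-.16),3)); st()
E
```

```text
null t 14.07 ee [ 0.4528 -0.1026  0.1176] f [ 0.7  0.6 -1.6] g 0.0168 14.9
grip30 t 14.29 ee [ 0.4528 -0.1026  0.1177] f [-0.4  0.9 -1. ] g 0.0169 29.8
[ 0.44987375 -0.0287713   0.13068426]
[-0.02  14.542 -0.018  1.163 -1.295 -1.066]
[-0.04  14.792 -0.037  1.805 -1.188 -1.904]
[-0.06  15.042 -0.058  3.722 -0.574 -2.017]
[-0.08  15.292 -0.079  4.312 -1.164 -2.149]
[-0.1   15.542 -0.099  4.716  0.418 -1.193]
[-0.12  15.792 -0.119  4.377  1.341 -1.81 ]
[-0.14  16.042 -0.14   4.237  0.968 -1.997]
[-0.16  16.292 -0.16   3.906  2.894 -2.397]
[16.842 -0.159  3.954  4.262 -1.942]
 t 16.84 ee [ 0.4527 -0.0997  0.1061] f [-1.7 -5.4  2.3] g 0.0167 29.8
```

```bash
cat > low.py <<'E'
from h import *
import sys
C=np.array(json.load(open("C.json"))); th,end,step,fmin=map(float,sys.argv[1:5]); n=0; off=float(sys.argv[5]) if len(sys.argv)>5 else 0.
while th<end:
    th+=step; r=go(C+off*rad(th),th); off=np.clip(off+.25*r[3]/3500,-.006,.006); n+=1
    if n%int(sys.argv[6])==0: print(np.round([th,*r,off*1000],3))
    if r[2]<fmin:
        ctrl.pause(.15); f=ctrl.observe()["wrist_force"]@tan(th); print("low force",np.round([th,*r,f],3))
        if f<fmin: break
print("end",th,off); st()
E
python3 low.py -.16 .2 .03 1.0 0 1
```

```text
[-0.13  17.092 -0.125  4.377  2.763 -3.115  0.197]
[-0.1   17.342 -0.096  5.343  1.578 -2.73   0.31 ]
[-0.07  17.592 -0.068  4.685  0.187 -1.842  0.323]
[-0.04  17.842 -0.039  4.554 -1.769 -1.273  0.197]
[-1.0000e-02  1.8092e+01 -8.0000e-03  5.1450e+00 -1.6320e+00 -2.3370e+00
  8.1000e-02]
[ 2.0000e-02  1.8342e+01  2.3000e-02  4.5780e+00 -1.2550e+00 -2.2710e+00
 -9.0000e-03]
[ 0.05  18.592  0.053  4.91  -0.849 -2.452 -0.07 ]
[ 0.08  18.842  0.083  4.704 -1.199 -2.631 -0.155]
[ 0.11  19.092  0.113  4.479 -2.56  -1.249 -0.338]
[ 0.14  19.342  0.143  4.822 -1.706 -1.674 -0.46 ]
[ 0.17  19.592  0.172  5.409 -2.248 -1.145 -0.621]
[ 0.2   19.842  0.202  4.86  -0.983 -1.403 -0.691]
[ 0.23  20.092  0.232  4.941 -1.873 -1.588 -0.825]
end 0.22999999999999998 -0.0008247015130243909
 t 20.09 ee [ 0.4529 -0.1029  0.135 ] f [-1.7  2.1  4.8] g 0.0166 29.7
```

The load still rides on the handle past zero, so the pawl is clear. I'll keep lowering.

```bash
python3 low.py .23 1.2 .035 1.0 -.0008 5
```

```text
[ 0.405 21.342  0.408  5.014 -0.855 -0.618 -1.19 ]
[ 0.58  22.592  0.582  4.292 -1.776 -0.42  -1.65 ]
[ 0.755 23.842  0.758  4.414 -0.888 -1.289 -1.884]
[ 0.93  25.092  0.933  5.258 -1.392 -0.413 -2.292]
[ 1.105 26.342  1.108  4.667 -1.564  0.449 -2.47 ]
end 1.2100000000000002 -0.002629074777016438
 t 27.09 ee [ 0.4513 -0.0655  0.193 ] f [-0.2  4.9  2.9] g 0.0167 29.8
```

```bash
python3 low.py 1.21 1.75 .012 0.3 -.0026 4
```

```text
[ 1.258 28.092  1.259  4.191  0.427 -0.282 -2.644]
[ 1.306 29.092  1.307  5.157 -0.324 -0.151 -2.713]
[ 1.354 30.092  1.355  5.214 -0.136  0.76  -2.642]
[ 1.4020e+00  3.1092e+01  1.4030e+00  5.6070e+00  3.4000e-02  1.7000e-02
 -2.7250e+00]
[ 1.45  32.092  1.451  4.629  0.537 -0.209 -2.688]
[ 1.498 33.092  1.499  5.217  1.093 -0.119 -2.68 ]
[ 1.546 34.092  1.547  5.878 -0.086  1.178 -2.706]
[ 1.594 35.092  1.595  4.847 -0.071  0.731 -2.766]
low force [ 1.63  35.842  1.623 -1.675 -0.059  0.593 -1.751]
end 1.6300000000000003 -0.0028218705666534687
 t 35.99 ee [ 0.4502 -0.0374  0.2024] f [ 0.4 -1.8  0.1] g 0.0168 29.8
```

The tray is down: the load went off the handle at about 1.62 rad (65 mm), with roughly 1.7 N of reverse push. I'll hold briefly, let go, then pinch the knob.

```bash
python3 - <<'E'
from h import *
ctrl.pause(.3); st("hold")
ctrl.command_gripper(0.05,15); o=st("open"); e=o["ee_pos"]
ctrl.move_straight([*e[:2],.29],velocity=.1,f_stop=8); st("up")
KD=KNOB-[0,0,.047]
ctrl.move_straight(KD+[0,0,.14],velocity=.2)
print(ctrl.move_straight(KD-[0,0,.019],velocity=.1,f_stop=6)); st("at knob")
p=eyes.get_image("scene"); cv2.imwrite("pics/s4.png",cv2.resize(p["frame"][130:260,210:370],None,fx=4,fy=4,interpolation=cv2.INTER_CUBIC))
E
```

```text
hold t 36.29 ee [ 0.4502 -0.0372  0.2024] f [ 1.1 -1.3  0.4] g 0.0168 29.8
open t 37.14 ee [ 0.4502 -0.0371  0.2024] f [-0.4  0.5 -1.2] g 0.0496 0.0
up t 38.17 ee [ 0.4498 -0.037   0.2891] f [ 0.3 -0.5  0.5] g 0.0498 0.0
False
at knob t 40.78 ee [0.4755 0.1055 0.1297] f [-0.2  0.2 -0.3] g 0.0501 0.0
```

View pics/s4.png

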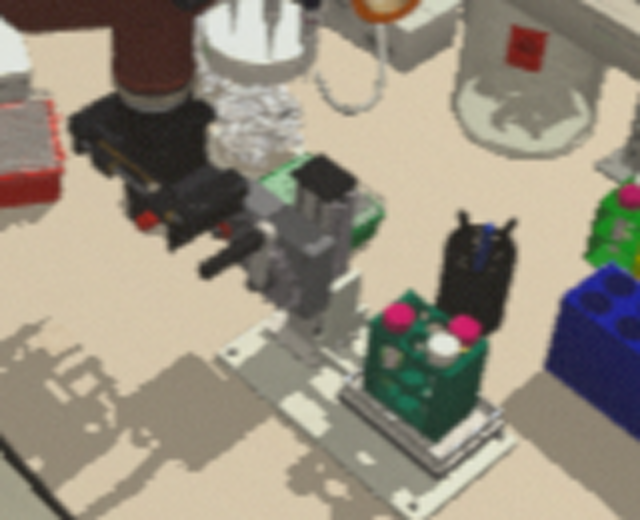

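The tray sits on the plate with the rack upright. The crank is near the top, at crop (232,250), and the fingers straddle the red knob at crop (147,220). Now I'll pinch it and raise it along its arc.

```bash
python3 - <<'E'
from h import *
ctrl.command_gripper(0.0,12); st("pinch"); e=ctrl.observe()["ee_pos"]
ctrl.move_straight(e,velocity=.02); e=st("null")["ee_pos"]
a0=np.arctan2(24,76)-.6
P=e-.080*(np.cos(a0)*LY+np.sin(a0)*LZ)
for a in np.arange(a0+.1,a0+.64,.06):
    s=ctrl.move_straight(P+.080*(np.cos(a)*LY+np.sin(a)*LZ),velocity=.04,f_stop=14)
    o=ctrl.observe(); print(round(a-a0,2),s,o["ee_pos"].round(4),o["wrist_force"].round(1),round(o["gripper_width"],4))
    if s: break
E
```

```text
pinch t 41.49 ee [0.4748 0.1081 0.129 ] f [ 1.1 10.1 -0.7] g 0.017 12.0
null t 41.77 ee [0.4748 0.1082 0.129 ] f [ 0.4  0.7 -0.2] g 0.018 12.0
0.1 False [0.4748 0.1101 0.1372] [-0.6  1.   0.5] 0.0174
0.16 False [0.4748 0.1109 0.1418] [1.  0.1 0.4] 0.0175
0.22 False [0.4747 0.1114 0.1466] [ 0.2 -0.2  0.3] 0.0175
0.28 False [0.4747 0.1117 0.1514] [-0.4  0.2  0.4] 0.0177
0.34 False [0.4747 0.1118 0.1563] [0.  1.8 0.9] 0.0175
0.4 False [0.4747 0.1116 0.1611] [0.1 3.9 1.1] 0.0175
0.46 False [0.4748 0.1111 0.1658] [-0.9  4.2  1.8] 0.0171
0.52 False [0.4747 0.1105 0.1705] [-1.5  5.6  1.5] 0.0174
0.58 False [0.4748 0.1096 0.1752] [-0.8  6.9  2.2] 0.0176
0.64 False [0.4748 0.1085 0.1799] [-1.7  9.1  3.1] 0.0172
```

```bash
python3 - <<'E'
from h import *
ctrl.command_gripper(0.045,12); o=st("open"); e=o["ee_pos"]
ctrl.move_straight([*e[:2],.29],velocity=.12,f_stop=8)
ctrl.move_straight([.42,.2,.32],velocity=.2); st()
p=eyes.get_image("scene"); cv2.imwrite("pics/s5.png",cv2.resize(p["frame"][130:260,210:370],None,fx=4,fy=4,interpolation=cv2.INTER_CUBIC))
for n in("scene","top"):
    p=eyes.get_image(n); f=p["frame"].astype(int); v,u=np.mgrid[:384,:512]; z=p["z_map"]
    P=((np.linalg.inv(p["K"])@np.stack([u*z,v*z,z]).reshape(3,-1)-p["t"][:,None]).T@p["R"]).reshape(384,512,3)
    m=(f[...,2]>90)&(f[...,1]<80)&(f[...,0]<80)&np.all(P>[.40,.09,.12],-1)&np.all(P<[.56,.14,.24],-1); print(n,m.sum(),P[m].mean(0))
E
```

```text
open t 45.3 ee [0.4749 0.1068 0.1792] f [ 0.3  0.5 -0.6] g 0.0447 0.0
 t 47.08 ee [0.42   0.1996 0.3194] f [-1.1 -0.3 -0.2] g 0.0452 0.0
scene 52 [0.47679363 0.10344798 0.19894999]
top 0 [nan nan nan]<stdin>:9: RuntimeWarning: Mean of empty slice.
  ret = um.true_divide(
```

View pics/s5.png

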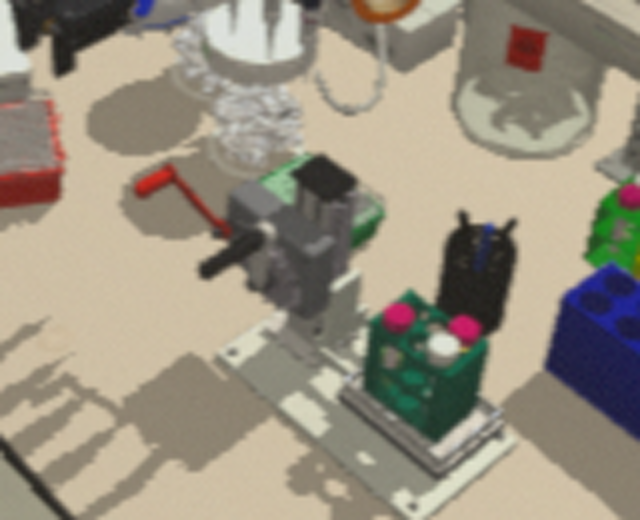

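The lever is back up: the knob is at crop (155,182), within 1.5 mm (about 0.02 rad) of its original height. The tray and rack are in place and the arm is clear.

```bash
python3 -c "
from h import *
ctrl.pause(.3); print(ctrl.finish_job())"
```

```text
the job is handed in; nothing more can be done
None
```

I released the ratchet, let the tray down about 65 mm onto the cold plate with the crank held, put the red lever back up, and handed the job in at about 48 s; the hand-in returned no verdict, and I inferred the pawl's positions from handle load and lever height rather than measuring them.

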